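Trap an inkstone blank behind a push-push bench stop

TASK

The slate blank has to go to the carving place at the other end of the board. Press the button of the stop bar so that it latches down, push the blank across it (do not grip or lift it) until it lies along the far fence and bears firmly on the end cleat with a push of about 12 to 18 N, then press the button again so that the bar springs up behind the blank and traps it. Work gently, never pushing on the board, the button or the blank with more than about 20 N, and leave the other things where they are.

Things in the scene. Friction and masses are not known exactly. Their poses are not given: they have to be found in the camera images.
- board: Fixed wooden carving board 40 mm thick. Origin on the table; +z up, +x away from the robot, +y to the loading end; yaw within 0.3. In its frame (mm): top z=40, x -115..80, y -150..150; fence strip 10 high along the far side, near face x=55; stop bar in a slot y -21..-11, x -80..38; end cleat 115 x 18 x 14 high across the -y end, set by hand: its face is anywhere from y=-125 to -131.
- gate (a joint): Stop bar with its button, one part on a push-push latch; value = m pressed down. 0: up, bar 14 mm over the board. 0.016: latched, bar 2 mm below it. 0.0213: firm bottom. A press past 0.0205 (go to the bottom) and release toggles it: from up it stays at 0.016, from latched it springs to 0; a shorter press changes nothing. Spring: 4 N up, 9 N at the bottom, then about 8 N per mm.
- cap (a point): Centre of the top of the stop bar's round steel push button, 30 mm across, on the robot's side of the blank's lane, at board x=-65, y=-16 mm. It is 34 mm above the board's top when up, 18 mm when latched, 12.7 mm at the bottom.
- slab: The blank: dark slate slab 70 (x) x 100 (y) x 20 mm, 0.3 to 0.5 kg. Origin: centre of its underside; y along its length. Starts on the board's +y side of the stop bar, off the fence (which is at its +x side), a little askew. Home: far side on the fence, end on the cleat: board x=20, y=-75 to -81 mm; the bar then clears its other end by 4 to 10 mm. It slides with 1 to 4 N.
- whetstone: Bystander, leave it alone (mm): small sharpening stone, 18 x 45 x 10, lying on the board's near edge, on the end-cleat side of the button. Origin: underside, at the middle of its length.
- pencil: Bystander, leave it alone (mm): short square pencil, 8 x 75 x 8, lying on the board's near edge, on the loading side of the button. Origin: underside, at the middle of its length.
- chisel: Bystander, leave it alone (mm): small carving tool with a wooden handle, 190 long, on the table to the robot's left. Origin: underside.
- glue: Bystander, leave it alone (mm): small white glue bottle, 28 across, 75 tall, standing to the robot's right. Origin: underside, at the middle of its length.
- offcut: Bystander, leave it alone (mm): slate chip 55 x 35 x 8 on the table to the right. Origin: underside, at the middle of its length.
- tin: Bystander, leave it alone (mm): open flat tin 75 x 95 x 22 full of burrs, on the table to the left. Origin: underside, at the middle of its length.
- bowl: Bystander, leave it alone (mm): shallow stone bowl, 110 across, 35 tall, on the table to the right. Origin: underside, at the middle of its length.
Things that resemble listed ones, but are neither listed nor needed, are in the scene too. Leave any pink look-alike of the slab alone.

How it is judged:
On the way, in this order (a step that is already met when the one before it is completed fails the run):
1. the stop bar is latched down and left alone (value of joint gate between 0.0145 and 0.0175 m and contact force between the arm and board below 0.5 N), for 0.3 s.
2. the blank is past the bar, along the fence, and pushed firmly (over 11 N) against the end cleat, the bar still latched down (y of slab in the frame of board below -0.0725 m and x of slab in the frame of board above 0.0155 m and angle between the x axis of slab and the x axis of board, either way round below 0.05 rad and z of slab in the frame of board below 0.0425 m and value of joint gate between 0.0145 and 0.0175 m and contact force between slab and board above 11 N), for 0.2 s.
At the end, for the whole second after the job is handed in: The stop bar is up again (within 2 mm of its top position) behind the blank, which lies flat and still on the board, between bar and end cleat (at board y below -72.5 mm), its side within 4.5 mm of the fence and straight within 0.05 rad (y of slab in the frame of board below -0.0725 m and x of slab in the frame of board above 0.0155 m and angle between the x axis of slab and the x axis of board, either way round below 0.05 rad and z of slab in the frame of board below 0.0425 m and value of joint gate below 0.002 m and linear speed of slab below 0.01 m/s and angle between slab's own z axis and vertical below 0.03 rad); the robot touches nothing.
It fails at once if the robot pushes on the board, its fence, cleat or button with more than 25 N (contact force between the arm and board above 25 N).
It fails at once if the robot pushes on the blank with more than 25 N (contact force between the arm and slab above 25 N).
It fails at once if the blank is lifted more than 12 mm off the board (z of slab in the frame of board above 0.052 m).
It fails at once if a bystander is moved more than 15 mm (distance of any of whetstone, pencil, chisel, glue, offcut, tin, bowl from where it was at the start of the episode above 0.015 m).
It also fails if it takes over 72 s, if anything falls off the work surface, if the arm or the gripper's body presses on something with over 40 N, if the wrist force passes 120 N, or if a joint passes its speed limit or range.

ROBOT

A 6-joint arm with a two-finger parallel gripper is mounted at the origin on the work surface. World frame = base frame: x ahead of the robot, y to its left, z up, the work surface at z = 0. Lengths are in m, angles in rad, forces in N, time in s.
With the tool pointing down it reaches from about 0.35 to 0.975 m from the base axis. Payload 4.9 kg.
Tool frame: the origin (TCP) lies between the finger pads; the fingertips stand 14 mm ahead of it and the grasp point (between the pads) lies 5 mm behind it (manip.finger_overhang is the distance from the TCP to the fingertips, in m); z points along the fingers, y is the line along which they close (so a half turn about z gives the same grasp; the last joint's range is limited). The gripper opens to 85 mm and grips with 20 to 120 N. Pads are 22 mm wide; open, the fingers measure 114 mm over their backs; the gripper's body (76 mm by 85 mm) begins 54 mm behind the grasp point. The pads swing forward as they close: fully open they stand 13 mm farther back than shut.
Start: joints at [-1.238, 0.053, 1.613, -0, 1.476, -0.119], TCP at [0.273, -0.562, 0.245] pointing down, gripper open.
Joint ranges: [-3.01, 3.01], [-1.01, 2.22], [0.06, 2.58], [-1.02, 4.17], [0.09, 2.62], [-3.14, 3.14]. Speed limits (rad/s): [2.57, 2.57, 3.14, 3.14, 3.14, 3.14].

INTERFACE

Orientations are given as a unit quaternion [w, x, y, z].
In Python, from plant import manip, grab_frame gives the robot as it stands.
- The arm moves only by the tool servo_tool, never from a script. Its argument "deltas" is a list that holds one entry, the list of rows, each a list of 5 numbers: the opening in per cent of the stroke, from 0 (shut) to 100 (fully open), then the shift along the world's x, y, z in m, then the turn about the world's z in degrees. A call has exactly 8 rows; each row shifts and turns the commanded pose from where the row before left it; what a row does not reach is not made up. A row lasts 1/10 s, in which the tool goes at most 50 mm and 8.59 degrees, less where a joint would pass 70% of its speed; a pose out of reach is approached as far as the arm can. A call is refused whole if a number of a shift passes 0.05 or a number of a turn 8.59, either way. A call with a gripper value outside its range is refused whole. The fingers move at their own pace and stop on an object; the grip force is fixed at half the most. Time passes only in rows, so rows that do not move let the fingers close, or fill a call up. It gives the time, the measured TCP pose, the force, the opening and the grip force at its end, in the units of the state.
- manip.state(): the state, without advancing time (a new reading comes with each control period).
- grab_frame(name): name is "scene" or "top" or "wrist"; returns a dict with "pixels" (420x560x3 uint8, red, green, blue), "z_map" (420x560 float32, m along the optical axis (not along the pixel's ray), 0 where there is no reading), "fx", "fy", "cx", "cy" (pixels), "dist" ([k1, k2, p1, p2, k3] as OpenCV has them; the pictures are not rectified), "rvec" (rotation vector, rad) and "tvec" (3), from world to camera coordinates, as OpenCV has them; the wrist camera has in their place "T_tool_cam" (4x4, takes a point from camera to tool coordinates, whose origin is the TCP and whose axes are the flange's). Camera axes: x right, y down, z forward; pixel columns grow to the right and rows downward; lengths in m; the calibration is good to about 2 mm. A picture is of the moment at which its call begins: read the wrist's pose just before it.
- manip.job_done(): hands the job in; it is judged then, once.
The state is a dict: "time": time; "joint_pos": joint angles; "joint_vel": joint speeds; "joint_efforts": joint torques, N m; "tool_pos": TCP position; "tool_rot": TCP orientation; "contact_force": force on the tool from outside, world axes, zero at the start; "ft_torque": the same for the moment, N m; "gripper_width": opening from 0.0 (shut) to 1.0 (fully open); "grasp_force": force on a finger pad.
Only numpy, scipy, OpenCV 4.12 (cv2) and the standard library are available. Lean on these libraries where they do the work, as an engineer would, in place of code of your own. Each camera call takes 0.05 s, during which the arm holds its last target. There are 200 camera calls.

## Working session

There is one attempt and no reset: what is moved stays moved. The work goes in short steps, Python scripts to look and compute and a tool call to move; the robot and the scene stay as the last step left them, time stands still between calls to the robot, and variables do not carry over. Pictures are saved under pics/ and viewed, at most 10 in all, crops included, and the job is handed in when it is done.

Besides the shell and the picture viewer there is one more tool, called after "Request:" by a JSON object that holds its "op" and its "data". servo_tool: Moves the arm, as the interface text tells. Its arguments: {"type":"object","properties":{"deltas":{"type":"array"}},"required":["deltas"]}

```bash
mkdir -p pics; ls
cat > h.py <<'E'
import numpy as np, cv2, pickle
from plant import manip, grab_frame
def save(name, tag):
    f=grab_frame(name); pickle.dump(f,open(f'pics/{tag}.pkl','wb'))
    cv2.imwrite(f'pics/{tag}.png',cv2.cvtColor(f['pixels'],cv2.COLOR_RGB2BGR)); return f
def load(tag): return pickle.load(open(f'pics/{tag}.pkl','rb'))
def ray(f,uv):
    K=np.array([[f['fx'],0,f['cx']],[0,f['fy'],f['cy']],[0,0,1.]])
    n=cv2.undistortPoints(np.array(uv,float).reshape(-1,1,2),K,np.array(f['dist'],float))[:,0]
    R=cv2.Rodrigues(np.array(f['rvec'],float))[0]; t=np.array(f['tvec'],float).ravel()
    d=np.c_[n,np.ones(len(n))]@R; return -R.T@t,d
def onz(f,uv,z):
    o,d=ray(f,uv); return o+d*((z-o[2])/d[:,2])[:,None]
def bydepth(f,uv):
    o,d=ray(f,uv); z=np.array([f['z_map'][int(v),int(u)] for u,v in uv]); return o+d*z[:,None]
E
python3 - <<'E'
from h import *
s=manip.state(); print(s['time'],s['tool_pos'],s['tool_rot'],s['contact_force'],s['gripper_width'],manip.finger_overhang)
a=save('top','top0'); b=save('scene','scene0')
E
```

```text
pics
0.0 [ 0.2726802  -0.56171045  0.24404766] [-1.04480334e-03  9.74592553e-01  2.23982710e-01 -1.01838850e-04] [-0.02795554  0.17783854  0.60779748] 1.0015858360816572 0.014
```

View pics/top0.png

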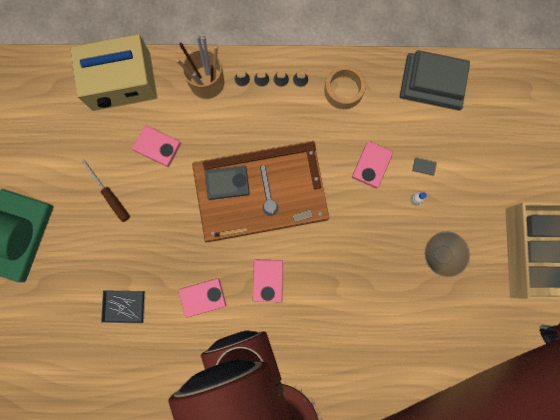

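View pics/scene0.png

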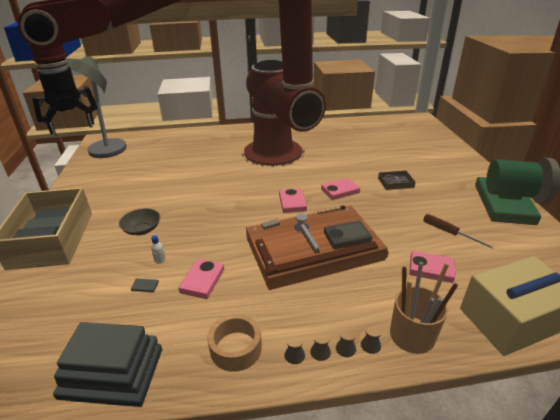

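Top view: the board is at about (260,192), with the dark slab on it at (227,182), the button at (270,207), the cleat at (315,168), the whetstone at (303,216) and the pencil at (230,233). The only dark slab on the board is the one at (227,182). The pink ones at (157,146), (372,164), (203,297) and (267,281) are look-alikes, and the dark stack at (436,80) is off the board. I'll confirm with an enlarged crop.

Run:
```python
from h import *
f=load('top0'); im=cv2.cvtColor(f['pixels'],cv2.COLOR_RGB2BGR)
cv2.imwrite('pics/crop0.png',cv2.resize(im[132:252,182:342],None,fx=5,fy=5,interpolation=cv2.INTER_CUBIC))
hsv=cv2.cvtColor(im,cv2.COLOR_BGR2HSV)
m=((hsv[...,1]<110)&(hsv[...,2]<95)).astype(np.uint8)
m[:135]=0;m[250:]=0;m[:,:185]=0;m[:,335:]=0
n,l,st,c=cv2.connectedComponentsWithStats(m)
for i in range(1,n):
    if st[i,4]>30:
        k=cv2.findContours((l==i).astype(np.uint8),0,2)[0][0]; r=cv2.minAreaRect(k); b=cv2.boxPoints(r)
        print(st[i],c[i],b.round(1).tolist()); print(onz(f,b,.06).round(4).tolist(), onz(f,[c[i]],.06))
```

```text
[205 166  44  34 975] [228.04410256 182.09333333] [[204.39999389648438, 170.1999969482422], [245.89999389648438, 165.39999389648438], [249.3000030517578, 194.6999969482422], [207.6999969482422, 199.5]]
[[0.6062, 0.1705, 0.06], [0.6185, 0.072, 0.06], [0.5478, 0.0629, 0.06], [0.5357, 0.1605, 0.06]] [[0.57783964 0.11360157 0.06      ]]
[263 205  15  11  56] [270.17857143 211.35714286] [[262.70001220703125, 206.0], [277.0, 205.0], [277.70001220703125, 214.5], [263.3999938964844, 215.5]]
[[0.5212, 0.0308, 0.06], [0.5239, -0.0028, 0.06], [0.5013, -0.0046, 0.06], [0.4986, 0.0289, 0.06]] [[0.50865214 0.01312113 0.06      ]]
```

View pics/crop0.png

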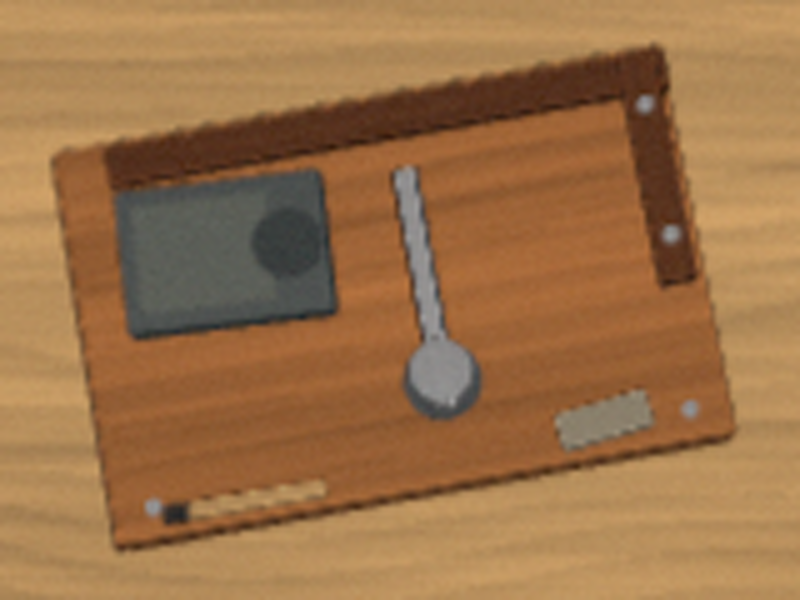

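Crop: the slab's box spans crop (115-338, 168-338), the button is at (441,371), the bar runs from (405,168) to (435,340), and the cleat's inner face from (627,98) to (660,283). The board corners are (55,152), (118,548) and (735,433). Measured at the right height the slab is 71 x 99 mm, so it is the slab in the task.

Run:
```python
from h import *
f=load('top0')
P=lambda uv,z: onz(f,np.array(uv)/5+[182-.4,132-.4],z)[:,:2]
c=P([(56,152),(118,548),(735,433)],.04)
print('corners',c.round(4).tolist())
C=np.array([[80,150],[-115,150],[-115,-150]])/1e3
mb=C.mean(0);mw=c.mean(0)
U,S,V=np.linalg.svd((C-mb).T@(c-mw)); R=(U@V).T; 
print('R det',np.linalg.det(R)); th=np.arctan2(R[1,0],R[0,0]); o=mw-R@mb
print('yaw',th,'o',o,'resid mm',((C@R.T+o-c)*1e3).round(1).tolist())
print('lens',np.linalg.norm(c[0]-c[1]),np.linalg.norm(c[2]-c[1]))
B=lambda p:((p-o)@R*1e3).round(1).tolist()
print('cap',B(P([(441,371)],.074)), 'by depth',bydepth(f,[(270,206),(227,182),(290,200)]).round(4).tolist())
print('cleat face',B(P([(627,98),(660,283)],.054)),'fence',B(P([(118,188),(620,99)],.05)))
print('slab',B(P([(118,193),(320,169),(337,313),(132,337)],.06)))
print('bar',B(P([(405,168),(428,340)],.054)), 'whet',B(P([(603,420)],.05)),'pencil',B(P([(165,515),(325,488)],.048)))
```

```text
corners [[0.6309, 0.2022], [0.4389, 0.1667], [0.4963, -0.1259]]
R det 1.0000000000000002
yaw 0.18883738844204812 o [0.58052721 0.04127667] resid mm [[0.0, 1.4], [0.6, 0.3], [-0.6, -1.7]]
lens 0.19533684223043526 0.2982472007095939
cap [[-65.0, -15.5]] by depth [[0.5188, 0.0134, 0.0764], [0.5779, 0.116, 0.0608], [0.539, -0.0336, 0.0427]]
cleat face [[52.8, -127.0], [-38.8, -125.5]] fence [[54.1, 120.8], [53.9, -124.0]]
slab [[49.1, 120.2], [43.3, 23.8], [-26.7, 27.7], [-20.6, 124.8]]
bar [[38.0, -16.2], [-46.0, -12.3]] whet [[-98.0, -87.0]] pencil [[-105.1, 124.5], [-106.0, 48.0]]
```

Request:
{"op": "servo_tool", "data": {"deltas": [[[0,0.0154,0.036,0,4.68],[0,0.0154,0.036,0,4.68],[0,0.0154,0.036,0,4.68],[0,0.0154,0.036,0,4.68],[0,0.0154,0.036,0,4.68],[0,0.0154,0.036,0,4.68],[0,0.0154,0.036,0,4.68],[0,0.0154,0.036,0,4.68]]]}}

```text
time: 0.9
tool_pos: [0.3962, -0.2726, 0.2448]
tool_rot: [-0.0, 0.85, 0.526, -0.0]
contact_force: [0.8, 0.2, -0.6]
gripper_width: 0.001
grasp_force: 0.0
```

Request:
{"op": "servo_tool", "data": {"deltas": [[[0,0.0154,0.036,0,4.68],[0,0.0154,0.036,-0.01,4.68],[0,0.0154,0.036,-0.01,4.68],[0,0.0154,0.036,-0.01,4.68],[0,0.0154,0.036,-0.01,4.68],[0,0.0154,0.036,-0.01,4.68],[0,0.0154,0.036,-0.01,4.68],[0,0.0154,0.036,-0.01,4.68]]]}}

```text
time: 1.7
tool_pos: [0.5193, 0.0154, 0.1745]
tool_rot: [-0.0, 0.636, 0.771, -0.0]
contact_force: [0.4, -0.4, 0.6]
gripper_width: 0.002
grasp_force: 0.0
```

Run:
```python
from h import *
s=manip.state(); print(s['time'],s['tool_pos'],s['tool_rot'],s['contact_force'],s['gripper_width'],s['joint_vel'].round(3))
f=save('wrist','w1')
```

```text
1.7 [0.51932063 0.01540311 0.17448941] [-1.62903348e-04  6.36278845e-01  7.71459120e-01 -1.75244025e-04] [ 0.38897298 -0.40388003  0.57500766] 0.0016281201307531106 [ 0.745  0.49  -0.259 -0.001 -0.239 -0.069]
```

View pics/w1.png

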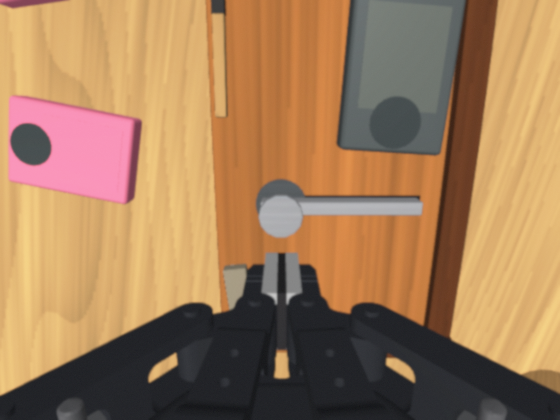

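The wrist view shows the button top at (280,217), with the bar going right from it, the slab end at (390,145) and the whetstone at (235,285). I'll cast the button point.

```bash
cat >> h.py <<'E'
from scipy.spatial.transform import Rotation as Ro
def wr(f,s,uv,z):
    K=np.array([[f['fx'],0,f['cx']],[0,f['fy'],f['cy']],[0,0,1.]])
    n=cv2.undistortPoints(np.array(uv,float).reshape(-1,1,2),K,np.array(f['dist'],float))[:,0]
    q=s['tool_rot']; T=np.eye(4); T[:3,:3]=Ro.from_quat([q[1],q[2],q[3],q[0]]).as_matrix(); T[:3,3]=s['tool_pos']
    W=T@np.array(f['T_tool_cam']); d=np.c_[n,np.ones(len(n))]@W[:3,:3].T; o=W[:3,3]
    return o+d*((z-o[2])/d[:,2])[:,None]
def board(p,th=.18884,o=(.58053,.04128)):
    c,s=np.cos(th),np.sin(th); return (np.atleast_2d(p)[:,:2]-o)@np.array([[c,-s],[s,c]])*1e3
E
python3 - <<'E'
from h import *
s=manip.state(); 
f=save('wrist','w1b'); im=cv2.cvtColor(f['pixels'],cv2.COLOR_RGB2HSV)
m=((im[...,1]<40)&(im[...,2]>120)).astype(np.uint8)
m[250:]=0; m=cv2.morphologyEx(m,2,np.ones((21,21),np.uint8))
n,l,st,c=cv2.connectedComponentsWithStats(m); print(st,c)
i=1+np.argmax(st[1:,4]); print(s['tool_pos'],s['contact_force'],s['joint_vel'].round(3)); p=wr(f,s,[c[i]],.074); print(p,board(p))
p=wr(f,s,[(340,147),(440,153)],.06);print('slab end corners',board(p))
print('bar end', board(wr(f,s,[(421,207)],.054)))
E
```

```text
[[     0      0    560    420 230228]
 [   363     10     62     80   3578]
 [   259    205     41     37   1394]] [[277.79852147 211.98928019]
 [389.22414757  44.26886529]
 [278.8794835  222.48063128]]
[0.51966493 0.01983207 0.17263931] [-3.05374805  3.11299066  0.06715481] [-0.071 -0.033  0.033 -0.053  0.062  0.011]
[[0.56121514 0.13437862 0.074     ]] [[-1.49505177 95.06935192]]
slab end corners [[-25.27858375  33.17327793]
 [ 42.35774474  30.00311184]]
bar end [[36.06713662 -9.4394182 ]]
```

Request:
{"op": "servo_tool", "data": {"deltas": [[[0,0,-0.004,-0.01,0],[0,0,0,-0.01,0],[0,0,0,-0.01,0],[0,0,0,-0.01,0],[0,0,0,-0.01,0],[0,0,0,0,0],[0,0,0,0,0],[0,0,0,0,0]]]}}

```text
time: 2.6
tool_pos: [0.5197, 0.0096, 0.1259]
tool_rot: [0.0, 0.638, 0.77, 0.0]
contact_force: [-0.3, -0.3, 0.4]
gripper_width: 0.0
grasp_force: 0.0
```

Run:
```python
from h import *
s=manip.state()
print(s['tool_pos'],s['contact_force'],s['joint_vel'].round(3),2*np.arctan2(s['tool_rot'][2],s['tool_rot'][1])-np.pi/2)
f=save('wrist','w2'); im=cv2.cvtColor(f['pixels'],cv2.COLOR_RGB2HSV)
m=((im[...,1]<40)&(im[...,2]>120)).astype(np.uint8)
m=cv2.morphologyEx(m,2,np.ones((21,21),np.uint8))
n,l,st,c=cv2.connectedComponentsWithStats(m); print(st,c)
for i in range(1,n):
  p=wr(f,s,[c[i]],.074); print(p,board(p))
f=load('w1b'); s['tool_pos']=np.array([.51966,.01983,.17264]); p=wr(f,s,[(279,222.5)],.074); print(p,board(p))
```

```text
[0.51970504 0.00961394 0.12590918] [-0.3016798  -0.30833707  0.38327506] [ 0.002 -0.005 -0.005 -0.     0.001 -0.002] 0.18783108686327332
[[     0      0    560    420 233088]
 [   256    209     53     44   2112]] [[279.48008477 209.30803388]
 [281.69791667 230.68607955]]
[[0.51897985 0.0145307  0.074     ]] [[-65.47731516 -14.71959337]]
[[0.51939887 0.01354336 0.074     ]] [[-65.25109075 -15.76803766]]
```

Request:
{"op": "servo_tool", "data": {"deltas": [[[0,-0.0005,0.0045,-0.01,0],[0,0,0,-0.01,0],[0,0,0,-0.01,0],[0,0,0,-0.006,0],[0,0,0,-0.004,0],[0,0,0,-0.003,0],[0,0,0,-0.003,0],[0,0,0,0,0]]]}}

```text
time: 3.45
tool_pos: [0.5184, 0.0143, 0.0794]
tool_rot: [-0.001, 0.638, 0.77, -0.0]
contact_force: [-3.6, 0.3, 6.4]
gripper_width: 0.002
grasp_force: 2.8
```

Request:
{"op": "servo_tool", "data": {"deltas": [[[0,0,0,-0.002,0],[0,0,0,-0.002,0],[0,0,0,-0.002,0],[0,0,0,-0.002,0],[0,0,0,-0.001,0],[0,0,0,0,0],[0,0,0,0,0],[0,0,0,0,0]]]}}

```text
time: 4.25
tool_pos: [0.5187, 0.0142, 0.0712]
tool_rot: [-0.0, 0.638, 0.77, -0.0]
contact_force: [-3.7, -0.4, 7.0]
gripper_width: 0.002
grasp_force: 3.7
```

Request:
{"op": "servo_tool", "data": {"deltas": [[[0,0,0,-0.002,0],[0,0,0,-0.0015,0],[0,0,0,-0.0005,0],[0,0,0,-0.0003,0],[0,0,0,0,0],[0,0,0,0,0],[0,0,0,0,0],[0,0,0,0,0]]]}}

```text
time: 5.05
tool_pos: [0.5188, 0.0142, 0.0671]
tool_rot: [-0.0, 0.638, 0.77, -0.0]
contact_force: [-5.4, 0.6, 8.7]
gripper_width: 0.001
grasp_force: 4.2
```

Request:
{"op": "servo_tool", "data": {"deltas": [[[0,0,0,-0.0003,0],[0,0,0,-0.0003,0],[0,0,0,0,0],[0,0,0,0,0],[0,0,0,0,0],[0,0,0,0,0],[0,0,0,0,0],[0,0,0,0,0]]]}}

```text
time: 5.85
tool_pos: [0.5188, 0.0142, 0.0667]
tool_rot: [-0.0, 0.638, 0.77, -0.0]
contact_force: [-6.2, 0.7, 9.3]
gripper_width: -0.001
grasp_force: 4.9
```

Request:
{"op": "servo_tool", "data": {"deltas": [[[0,0,0,-0.0003,0],[0,0,0,-0.0003,0],[0,0,0,0,0],[0,0,0,0,0],[0,0,0,0,0],[0,0,0,0,0],[0,0,0,0,0],[0,0,0,0,0]]]}}

```text
time: 6.65
tool_pos: [0.5189, 0.0142, 0.0667]
tool_rot: [-0.001, 0.638, 0.77, -0.0]
contact_force: [-7.6, -0.0, 12.9]
gripper_width: 0.006
grasp_force: 6.6
```

Request:
{"op": "servo_tool", "data": {"deltas": [[[0,0,0,0.004,0],[0,0,0,0.01,0],[0,0,0,0.02,0],[0,0,0,0.02,0],[0,-0.002,0.03,0,0],[0,-0.002,0.03,0,0],[0,-0.002,0.03,0,0],[0,0,0,0,0]]]}}

```text
time: 7.45
tool_pos: [0.5126, 0.1067, 0.119]
tool_rot: [-0.0, 0.636, 0.771, 0.001]
contact_force: [-1.6, -0.1, 1.1]
gripper_width: 0.001
grasp_force: 0.0
```

Run:
```python
from h import *
s=manip.state()
print(s['tool_pos'],board(s['tool_pos']),s['contact_force'])
f=save('wrist','w3'); t=save('top','t3')
print('cap z',bydepth(t,[(270,206),(270,207),(269,207)]))
```

```text
[0.51260341 0.1066722  0.11904874] [[-54.4436316   76.98085289]] [-1.58760316 -0.09978123  1.12980026]
cap z [[0.52191299 0.01373913 0.05665296]
 [0.51897284 0.01364799 0.06017172]
 [0.51910181 0.01601722 0.05922763]]
```

View pics/w3.png

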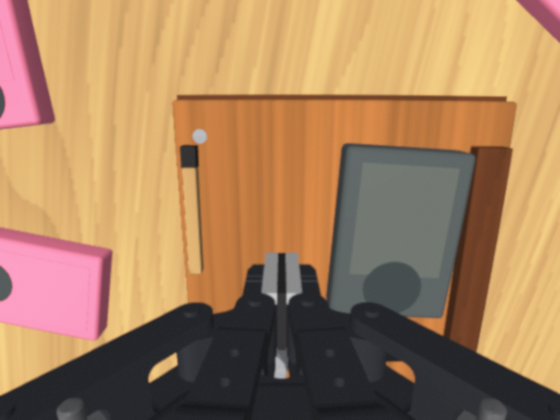

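The wrist view shows the slab corners at (343,145), (474,155), (443,317) and (330,308), a few mm off the fence at right. The button measures about z 0.058, so it is latched. Next: lower beside the slab and nudge it to the fence.

Request:
{"op": "servo_tool", "data": {"deltas": [[[0,0,0,-0.02,0],[0,0,0,-0.02,0],[0,0,0,-0.014,0],[0,0,0,-0.005,0],[0,0,0,0,0],[0,0.005,0.001,0,0],[0,0.005,0.001,0,0],[0,0,0,0,0]]]}}

```text
time: 8.35
tool_pos: [0.5244, 0.1064, 0.0611]
tool_rot: [0.001, 0.638, 0.77, 0.001]
contact_force: [0.4, -0.9, -0.9]
gripper_width: 0.003
grasp_force: 0.0
```

Request:
{"op": "servo_tool", "data": {"deltas": [[[0,0.003,0.0006,0,0],[0,0.003,0.0006,0,0],[0,0.003,0.0006,0,0],[0,0.002,0.0004,0,0],[0,0,0,0,0],[0,0,0,0,0],[0,0,0,0,0],[0,0,0,0,0]]]}}

```text
time: 9.15
tool_pos: [0.5338, 0.1084, 0.0597]
tool_rot: [0.0, 0.638, 0.77, 0.0]
contact_force: [-0.5, -0.7, 0.4]
gripper_width: -0.005
grasp_force: 0.3
```

Request:
{"op": "servo_tool", "data": {"deltas": [[[0,0.002,0.0004,0,0],[0,0.002,0.0004,0,0],[0,0,0,0,0],[0,0,0,0,0],[0,0,0,0,0],[0,0,0,0,0],[0,0,0,0,0],[0,0,0,0,0]]]}}

```text
time: 9.95
tool_pos: [0.5371, 0.1087, 0.0595]
tool_rot: [-0.0, 0.638, 0.77, -0.001]
contact_force: [-4.9, -2.0, 2.9]
gripper_width: -0.003
grasp_force: 2.3
```

Request:
{"op": "servo_tool", "data": {"deltas": [[[0,0.002,0.0004,0,0],[0,0.002,0.0004,0,0],[0,0,0,0,0],[0,0,0,0,0],[0,0,0,0,0],[0,0,0,0,0],[0,0,0,0,0],[0,0,0,0,0]]]}}

```text
time: 10.75
tool_pos: [0.5382, 0.1085, 0.0593]
tool_rot: [-0.003, 0.637, 0.77, -0.005]
contact_force: [-15.4, -7.0, 12.0]
gripper_width: -0.003
grasp_force: 8.7
```

```bash
cat > slab.py <<'E'
from h import *
import sys
s=manip.state(); print(s['time'],board(s['tool_pos']),s['tool_pos'],s['contact_force'])
f=save('top',sys.argv[1]); im=cv2.cvtColor(f['pixels'],cv2.COLOR_RGB2BGR); hsv=cv2.cvtColor(im,cv2.COLOR_BGR2HSV)
m=((hsv[...,1]<110)&(hsv[...,2]<95)).astype(np.uint8)
m[:135]=0;m[250:]=0;m[:,:185]=0;m[:,335:]=0
cv2.imwrite('pics/'+sys.argv[1]+'c.png',cv2.resize(im[132:252,182:342],None,fx=5,fy=5,interpolation=cv2.INTER_CUBIC))
n,l,st,c=cv2.connectedComponentsWithStats(m)
for i in range(1,n):
    if st[i,4]>60: 
        k=cv2.findContours((l==i).astype(np.uint8),0,2)[0][0]; b=cv2.boxPoints(cv2.minAreaRect(k))
        print(st[i,4],board(onz(f,b,.06)).round(1).tolist())
E
python3 slab.py t4
```

```text
10.75 [[-28.98223146  73.98073427]] [0.53817536 0.10850502 0.05934808] [-15.43226414  -7.01379599  12.03993813]
152 [[81.2, 21.2], [79.4, 7.5], [-17.3, 19.3], [-15.6, 32.9]]
154 [[34.0, -8.6], [34.0, -20.7], [-49.8, -20.9], [-49.9, -8.9]]
186 [[-8.8, 122.8], [-20.3, 60.1], [-55.5, 66.1], [-44.1, 128.6]]
```

Slab is on the fence (tool edge at board x about -15). The force is already high, so I back off, lift, and go over to the loading end.

Request:
{"op": "servo_tool", "data": {"deltas": [[[0,-0.003,-0.0006,0,0],[0,-0.007,-0.0014,0,0],[0,0,0,0.02,0],[0,0,0,0.025,0],[30,0.01,0.022,0,0],[30,0.01,0.022,0,0],[30,0.01,0.022,0,0],[30,0.01,0.022,0,0]]]}}

```text
time: 11.6
tool_pos: [0.5725, 0.1972, 0.1052]
tool_rot: [0.0, 0.638, 0.77, 0.001]
contact_force: [-1.0, 0.2, -1.0]
gripper_width: 0.299
grasp_force: 0.0
```

Request:
{"op": "servo_tool", "data": {"deltas": [[[30,0,0,0,0],[30,0,0,0,0],[30,0,0,0,0],[30,0,0,0,0],[30,0,0,0,0],[30,0,0,0,0],[30,0,0,0,0],[30,0,0,0,0]]]}}

```text
time: 12.4
tool_pos: [0.5718, 0.1959, 0.1049]
tool_rot: [0.0, 0.638, 0.77, 0.0]
contact_force: [-0.8, -0.4, -0.2]
gripper_width: 0.306
grasp_force: 0.0
```

```bash
python3 slab.py t5
python3 - <<'E'
from h import *
s=manip.state();print(s['gripper_width']); f=save('wrist','w5')
E
```

```text
12.4 [[ 20.43734232 153.53018615]] [0.57178339 0.19591732 0.10486466] [-0.80056596 -0.41626517 -0.23174605]
146 [[139.7, 136.6], [140.4, 120.7], [79.3, 117.5], [78.6, 133.2]]
552 [[55.0, 124.0], [55.0, 26.1], [-16.6, 26.0], [-16.5, 123.1]]
156 [[34.4, -10.3], [34.5, -20.9], [-49.6, -20.9], [-49.6, -10.3]]
0.30289758753032126
```

View pics/w5.png

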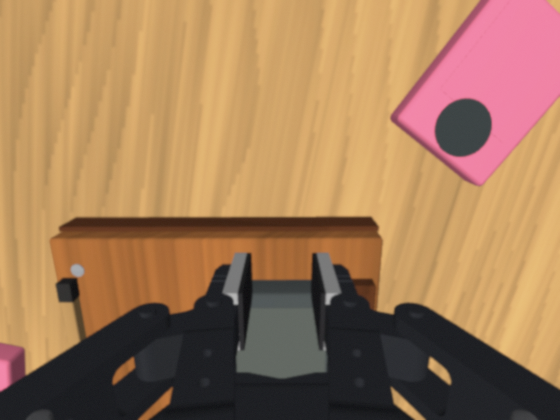

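View pics/t5c.png

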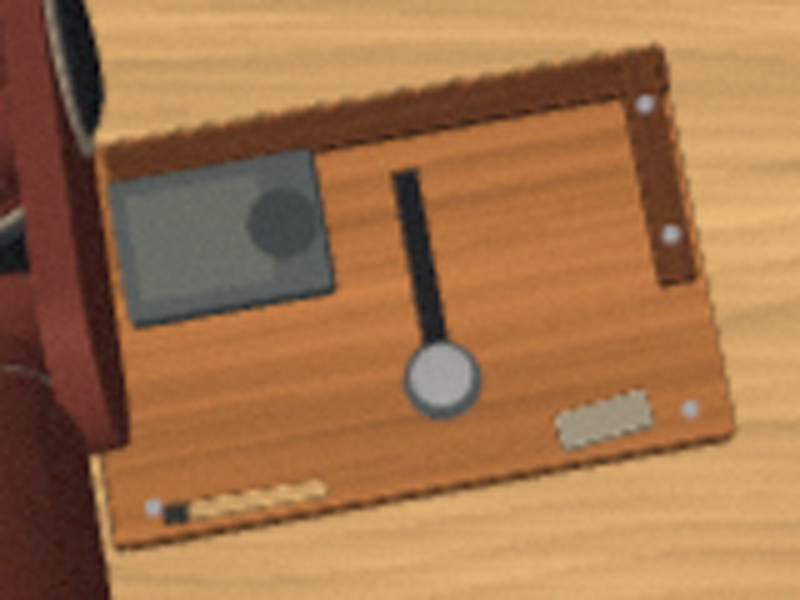

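Crop: slab flush along the fence (110-335, 150-325), and the bar slot at (405-445, 170-340) is dark, so the bar is down. Now I descend behind the end and push.

Request:
{"op": "servo_tool", "data": {"deltas": [[[30,0,0,-0.02,0],[30,0,0,-0.016,0],[30,0,0,-0.01,0],[30,0,0,0,0],[30,0.0019,-0.0098,0,0],[30,0.001,-0.0049,0,0],[30,0.001,-0.0049,0,0],[30,0.001,-0.0049,0,0]]]}}

```text
time: 13.3
tool_pos: [0.5774, 0.1715, 0.0598]
tool_rot: [0.0, 0.638, 0.77, 0.001]
contact_force: [-0.2, 3.2, 1.5]
gripper_width: 0.294
grasp_force: 1.3
```

Request:
{"op": "servo_tool", "data": {"deltas": [[[30,0.001,-0.0049,0,0],[30,0.001,-0.0049,0,0],[30,0.001,-0.0049,0,0],[30,0.001,-0.0049,0,0],[30,0.001,-0.0049,0,0],[30,0.001,-0.0049,0,0],[30,0.001,-0.0049,0,0],[30,0.001,-0.0049,0,0]]]}}

```text
time: 14.1
tool_pos: [0.5847, 0.1319, 0.0587]
tool_rot: [-0.0, 0.638, 0.77, -0.0]
contact_force: [-1.5, 1.7, 1.1]
gripper_width: 0.305
grasp_force: 1.3
```

```bash
python3 slab.py t6
```

```text
14.1 [[21.09535403 88.21830875]] [0.58469003 0.13189003 0.05874352] [-1.47964609  1.72741432  1.12502072]
675 [[122.0, 52.3], [121.6, -22.8], [-49.6, -20.9], [-49.0, 52.8]]
135 [[45.1, 135.8], [34.4, 77.3], [10.5, 81.3], [21.2, 139.6]]
```

Request:
{"op": "servo_tool", "data": {"deltas": [[[30,0.0014,-0.0079,0,0],[30,0.0014,-0.0079,0,0],[30,0.0014,-0.0079,0,0],[30,0.0014,-0.0079,0,0],[30,0.0015,-0.0079,0,0],[30,0.0015,-0.0079,0,0],[30,0.0015,-0.0079,0,0],[30,0.0015,-0.0079,0,0]]]}}

```text
time: 14.95
tool_pos: [0.5963, 0.0684, 0.0587]
tool_rot: [-0.0, 0.638, 0.77, -0.0]
contact_force: [-0.1, 2.5, 0.6]
gripper_width: 0.303
grasp_force: 1.0
```

Request:
{"op": "servo_tool", "data": {"deltas": [[[30,0.0009,-0.0049,0,0],[30,0.0009,-0.0049,0,0],[30,0.0009,-0.0049,0,0],[30,0.0004,-0.002,0,0],[30,0.0004,-0.002,0,0],[30,0,0,0,0],[30,0,0,0,0],[30,0,0,0,0]]]}}

```text
time: 15.75
tool_pos: [0.5998, 0.0503, 0.0589]
tool_rot: [0.0, 0.638, 0.77, -0.0]
contact_force: [0.5, 0.1, 0.2]
gripper_width: 0.302
grasp_force: 0.0
```

```bash
python3 slab.py t7
```

```text
15.75 [[20.66157091  5.19686675]] [0.59984871 0.05026306 0.05887518] [0.488494   0.14127139 0.18383259]
570 [[103.8, -60.7], [92.7, -122.1], [-27.4, -99.4], [-16.4, -38.9]]
193 [[51.2, 48.0], [40.1, -27.3], [6.6, -22.4], [17.7, 52.6]]
```

View pics/t7c.png

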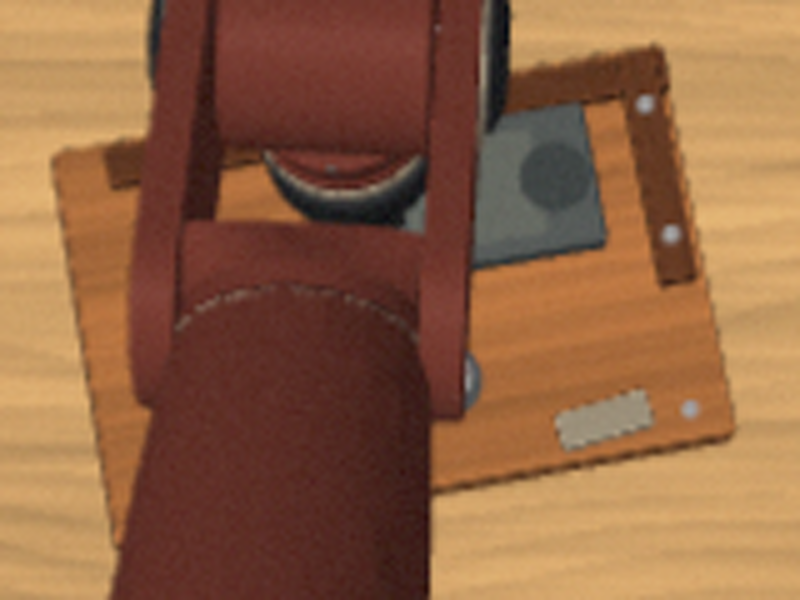

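The crop shows the slab's leading end from (585,105) to (605,245), still on the fence and about 20 mm short of the cleat face at (627,98).

Request:
{"op": "servo_tool", "data": {"deltas": [[[30,0.0008,-0.0039,0,0],[30,0.0008,-0.0039,0,0],[30,0.0008,-0.0039,0,0],[30,0.0004,-0.002,0,0],[30,0.0004,-0.002,0,0],[30,0,0,0,0],[30,0,0,0,0],[30,0,0,0,0]]]}}

```text
time: 16.6
tool_pos: [0.603, 0.0345, 0.0588]
tool_rot: [0.0, 0.638, 0.77, -0.0]
contact_force: [0.2, -0.3, -0.7]
gripper_width: 0.301
grasp_force: 0.0
```

Request:
{"op": "servo_tool", "data": {"deltas": [[[30,0.0002,-0.001,0,0],[30,0,0,0,0],[30,0.0002,-0.001,0,0],[30,0,0,0,0],[30,0,0,0,0],[30,0,0,0,0],[30,0,0,0,0],[30,0,0,0,0]]]}}

```text
time: 17.4
tool_pos: [0.6033, 0.0328, 0.0588]
tool_rot: [-0.0, 0.638, 0.77, -0.0]
contact_force: [0.1, 1.5, 1.2]
gripper_width: 0.305
grasp_force: 0.9
```

Request:
{"op": "servo_tool", "data": {"deltas": [[[30,0.0002,-0.001,0,0],[30,0,0,0,0],[30,0.0002,-0.001,0,0],[30,0,0,0,0],[30,0,0,0,0],[30,0,0,0,0],[30,0,0,0,0],[30,0,0,0,0]]]}}

```text
time: 18.2
tool_pos: [0.6038, 0.0306, 0.0588]
tool_rot: [0.0, 0.638, 0.77, -0.0]
contact_force: [-0.2, 0.0, -1.2]
gripper_width: 0.302
grasp_force: 0.1
```

Request:
{"op": "servo_tool", "data": {"deltas": [[[30,0.0002,-0.001,0,0],[30,0,0,0,0],[30,0,0,0,0],[30,0,0,0,0],[30,0,0,0,0],[30,0,0,0,0],[30,0,0,0,0],[30,0,0,0,0]]]}}

```text
time: 19.0
tool_pos: [0.604, 0.0298, 0.0588]
tool_rot: [-0.0, 0.638, 0.77, 0.0]
contact_force: [-0.3, 2.0, 0.4]
gripper_width: 0.298
grasp_force: 1.0
```

Request:
{"op": "servo_tool", "data": {"deltas": [[[30,0.0002,-0.001,0,0],[30,0,0,0,0],[30,0,0,0,0],[30,0,0,0,0],[30,0,0,0,0],[30,0,0,0,0],[30,0,0,0,0],[30,0,0,0,0]]]}}

```text
time: 19.8
tool_pos: [0.604, 0.0296, 0.0589]
tool_rot: [-0.001, 0.638, 0.77, 0.001]
contact_force: [-1.5, 5.5, 1.1]
gripper_width: 0.297
grasp_force: 2.6
```

Request:
{"op": "servo_tool", "data": {"deltas": [[[30,0.0002,-0.001,0,0],[30,0,0,0,0],[30,0,0,0,0],[30,0,0,0,0],[30,0,0,0,0],[30,0,0,0,0],[30,0,0,0,0],[30,0,0,0,0]]]}}

```text
time: 20.6
tool_pos: [0.604, 0.0296, 0.0589]
tool_rot: [-0.002, 0.638, 0.77, 0.001]
contact_force: [-1.9, 8.8, 2.1]
gripper_width: 0.297
grasp_force: 4.1
```

On the cleat: about 4 N per mm of command. Another 1.5 mm brings it to about 15 N.

Request:
{"op": "servo_tool", "data": {"deltas": [[[30,0.0002,-0.001,0,0],[30,0.0001,-0.0005,0,0],[30,0,0,0,0],[30,0,0,0,0],[30,0,0,0,0],[30,0,0,0,0],[30,0,0,0,0],[30,0,0,0,0]]]}}

```text
time: 21.4
tool_pos: [0.6039, 0.0295, 0.0589]
tool_rot: [-0.003, 0.638, 0.77, 0.002]
contact_force: [-3.3, 12.6, 2.9]
gripper_width: 0.299
grasp_force: 6.5
```

```bash
python3 slab.py t8; python3 -c "
from h import *
save('scene','s8')"
```

```text
21.4 [[ 20.79030901 -15.97111151]] [0.6039488  0.02949556 0.05888532] [-3.29303085 12.62835739  2.87309658]
535 [[99.1, -86.7], [88.8, -143.3], [-26.5, -121.2], [-16.3, -65.3]]
198 [[22.7, 29.8], [59.0, 22.5], [41.9, -57.1], [5.8, -49.4]]
```

Request:
{"op": "servo_tool", "data": {"deltas": [[[30,0.0001,-0.0008,0,0],[30,0,0,0,0],[30,0,0,0,0],[30,0,0,0,0],[30,0,0,0,0],[30,0,0,0,0],[30,0,0,0,0],[30,0,0,0,0]]]}}

```text
time: 22.3
tool_pos: [0.6039, 0.0294, 0.0589]
tool_rot: [-0.003, 0.638, 0.77, 0.002]
contact_force: [-2.7, 14.9, 3.5]
gripper_width: 0.301
grasp_force: 7.7
```

Request:
{"op": "servo_tool", "data": {"deltas": [[[30,0.0001,-0.0003,0,0],[30,0,0,0,0],[30,0,0,0,0],[30,0,0,0,0],[30,0,0,0,0],[30,0,0,0,0],[30,0,0,0,0],[30,0,0,0,0]]]}}

```text
time: 23.1
tool_pos: [0.604, 0.0294, 0.0589]
tool_rot: [-0.004, 0.638, 0.77, 0.002]
contact_force: [-3.7, 16.3, 3.7]
gripper_width: 0.301
grasp_force: 8.2
```

Request:
{"op": "servo_tool", "data": {"deltas": [[[30,-0.0004,0.002,0,0],[30,-0.0004,0.002,0,0],[30,-0.0008,0.004,0,0],[30,-0.0008,0.004,0,0],[30,0,0,0,0],[30,0,0,0.02,0],[30,0,0,0.02,0],[0,0,0,0.005,0]]]}}

```text
time: 23.9
tool_pos: [0.6042, 0.0367, 0.1065]
tool_rot: [0.002, 0.638, 0.77, 0.001]
contact_force: [0.5, 0.2, 0.5]
gripper_width: 0.145
grasp_force: 0.0
```

```bash
python3 -c "
from h import *
s=manip.state();print(s['time'],s['tool_pos'],s['contact_force'])"
```

```text
23.9 [0.60422781 0.03671358 0.10654459] [0.4732937  0.18171021 0.49517761]
```

Request:
{"op": "servo_tool", "data": {"deltas": [[[0,-0.021,-0.0055,0,0],[0,-0.021,-0.0055,0,0],[0,-0.021,-0.0055,0,0],[0,-0.022,-0.006,0,0],[0,0,0,0,0],[0,0,0,0,0],[0,0,0,0,0],[0,0,0,0,0]]]}}

```text
time: 24.7
tool_pos: [0.5183, 0.0147, 0.1039]
tool_rot: [0.0, 0.638, 0.77, 0.0]
contact_force: [-0.1, 1.1, -0.2]
gripper_width: -0.0
grasp_force: 0.0
```

```bash
python3 slab.py t9
```

```text
24.7 [[-66.11728655 -14.43034776]] [0.51829696 0.01469467 0.10393505] [-0.10166569  1.07893788 -0.15378908]
483 [[52.7, -39.3], [83.6, -111.8], [-28.6, -155.7], [-58.7, -83.8]]
280 [[-94.6, 42.0], [-41.2, 25.5], [-63.8, -44.9], [-117.0, -28.0]]
```

View pics/t9c.png

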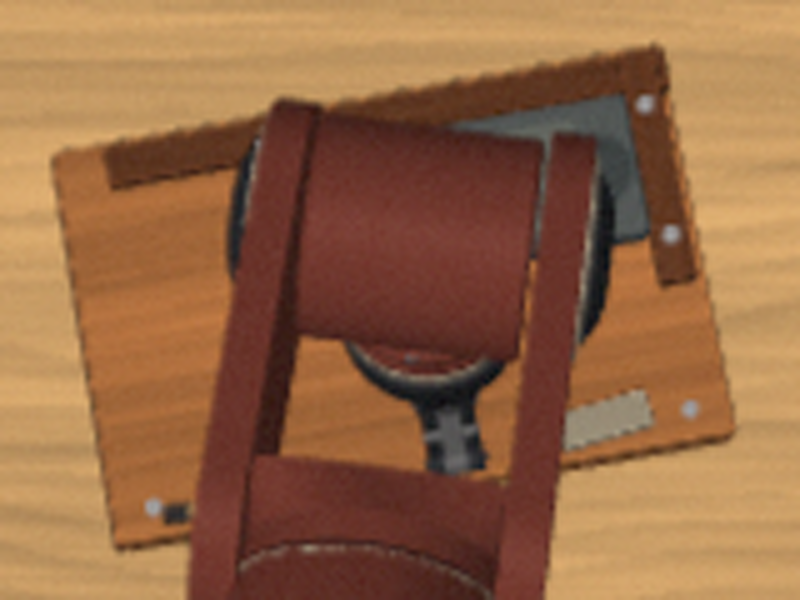

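The slab is flush on the cleat at (627-650, 98-240) and on the fence. Pressing the button.

Request:
{"op": "servo_tool", "data": {"deltas": [[[0,0.0005,0,-0.01,0],[0,0,0,-0.01,0],[0,0,0,-0.006,0],[0,0,0,-0.003,0],[0,0,0,-0.002,0],[0,0,0,-0.002,0],[0,0,0,-0.002,0],[0,0,0,0,0]]]}}

```text
time: 25.55
tool_pos: [0.5175, 0.0147, 0.0697]
tool_rot: [-0.001, 0.638, 0.77, -0.001]
contact_force: [-6.6, 0.8, 7.6]
gripper_width: 0.001
grasp_force: 3.8
```

Request:
{"op": "servo_tool", "data": {"deltas": [[[0,0,0,-0.001,0],[0,0,0,-0.0005,0],[0,0,0,-0.0005,0],[0,0,0,0,0],[0,0,0,0,0],[0,0,0,0,0],[0,0,0,0,0],[0,0,0,0,0]]]}}

```text
time: 26.35
tool_pos: [0.5177, 0.0147, 0.0681]
tool_rot: [-0.001, 0.638, 0.77, -0.0]
contact_force: [-5.2, 0.3, 7.5]
gripper_width: 0.001
grasp_force: 4.2
```

Request:
{"op": "servo_tool", "data": {"deltas": [[[0,0,0,-0.0005,0],[0,0,0,-0.0005,0],[0,0,0,-0.0005,0],[0,0,0,-0.0005,0],[0,0,0,0,0],[0,0,0,0,0],[0,0,0,0,0],[0,0,0,0,0]]]}}

```text
time: 27.15
tool_pos: [0.5178, 0.0147, 0.0667]
tool_rot: [-0.001, 0.638, 0.77, -0.001]
contact_force: [-7.9, 0.9, 12.7]
gripper_width: 0.001
grasp_force: 5.9
```

At the bottom again (12.7 N, same height as before). Releasing smoothly, then clearing away to look.

Request:
{"op": "servo_tool", "data": {"deltas": [[[0,0,0,0.005,0],[0,0,0,0.006,0],[0,0,0,0.01,0],[0,0,0,0.03,0],[0,0,0,0.04,0],[0,0,0,0.03,0],[0,-0.03,0,0,0],[0,-0.03,0,0,0]]]}}

```text
time: 27.95
tool_pos: [0.4587, 0.0144, 0.1881]
tool_rot: [0.002, 0.638, 0.77, 0.001]
contact_force: [-0.1, -1.0, 0.1]
gripper_width: -0.004
grasp_force: 0.0
```

Request:
{"op": "servo_tool", "data": {"deltas": [[[0,-0.03,-0.04,0,0],[0,-0.02,-0.045,0,0],[0,0,-0.045,0,0],[0,0,-0.045,0,0],[0,0,-0.045,0,0],[0,0,-0.03,0,0],[0,0,0,0,0],[0,0,0,0,0]]]}}

```text
time: 28.75
tool_pos: [0.4079, -0.2357, 0.1859]
tool_rot: [-0.0, 0.638, 0.77, 0.0]
contact_force: [-0.7, 0.6, -0.1]
gripper_width: 0.003
grasp_force: 0.0
```

```bash
python3 slab.py t10; python3 -c "
from h import *
f=load('t10'); print(bydepth(f,[(270,206),(270,205),(268,190),(267,185)]).round(4).tolist())"
```

```text
28.75 [[-221.57340529 -239.63035228]] [ 0.40787891 -0.23568404  0.18593782] [-0.73866404  0.58556885 -0.06131949]
688 [[54.4, -27.2], [54.5, -126.7], [-17.2, -125.5], [-17.2, -26.8]]
[[0.5199, 0.0135, 0.0691], [0.5219, 0.0135, 0.0713], [0.5613, 0.019, 0.0509], [0.5731, 0.0215, 0.0524]]
```

View pics/t10c.png

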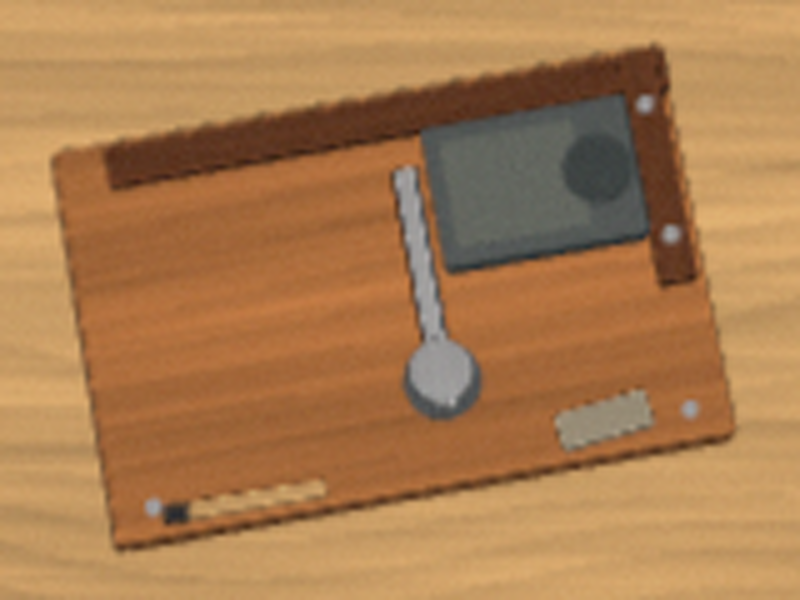

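The bar is up (silver, from (405,168) to (435,340)), and the slab is trapped at (425-648, 95-272), flush on the fence and cleat. The bystanders have not moved.

```bash
python3 -c "
from plant import manip
print(manip.job_done())"
```

```text
the job is handed in; nothing more can be done
None
```

The job is handed in: the slate blank lies along the fence and on the end cleat, pushed there at about 16 N, and the stop bar is up behind it; the judge returned no score.

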